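# Turn up the light pad with the outer ring of a stacked knob pair

### The job

Turn up the light pad: on the square dimmer box (not the round one), turn only the wide lower ring of the two stacked knobs clockwise until the white line on its top points at the raised mark on the disc around it. The small upper knob sets the light's tint: leave it as it is set all the while. Then let go.

Things in the scene. Friction and masses are not known exactly. Their poses are not given: they have to be found in the camera images.
- square_dimmer: Grey square dimmer box, 110 x 110 mm, 40 mm high, fixed to the table. Origin: centre of its underside on the table; z up. Two stacked knobs turn about the vertical axis through this origin. A flat dark metal disc, diameter 92 mm, lies under them (heights 40 to 42 mm). A round dimmer box with the same knobs stands elsewhere on the table.
- sq_ring_line (a point): Point on the white line on top (and down the side) of the wide lower ring, 24 mm out from the axis, 71 mm above the table; x axis outward along the line. The ring is black, ribbed, 52 mm across, at heights 43 to 71 mm; it turns with about 0.06 N m and stays where left. It needs a turn of 34 to 80 degrees clockwise seen from above, and can go past the mark.
- sq_knob_line (a point): Point on the black line on top of the small upper knob, 11 mm out from the axis, 91.5 mm above the table; x axis outward along the line. The knob is aluminium, 25 mm across, at heights 71.5 to 91.5 mm, and turns very easily on its own. It must stay as set.
- sq_bezel_mark (a point): The raised mark: a white bar 12 x 8 mm on the flat disc round the knobs, fixed; its direction differs from start to start. The point lies on its top, 40 mm out from the axis (the bar spans 32 to 44 mm), 44.5 mm above the table; x axis outward from the axis.
Mind the look-alikes: they are no part of the job. Leave any green or turquoise look-alike of the square_dimmer alone.

How it is judged (in metres and radians):
At the end, for the whole second after the job is handed in: The white line on the wide ring of the square box points at the raised mark within 0.2 rad (11 degrees), and the small upper knob stands as at the start (its line's point within 3 mm, about 15 degrees) (angle between the x axis of sq_ring_line and the x axis of sq_bezel_mark, either way round below 0.2 rad and horizontal distance between sq_ring_line and sq_bezel_mark below 0.025 m and distance of sq_knob_line from where it was at the start of the episode below 0.003 m); the robot touches nothing.
It fails at once if the small upper knob of the square box was turned by more than about 15 degrees (distance of sq_knob_line from where it was at the start of the episode above 0.003 m).
It also fails if it takes over 32 s, if anything falls off the work surface, if the arm or the gripper's body presses on something with over 40 N, if the wrist force passes 120 N, or if a joint passes its speed limit or range.

### The arm

A 7-joint arm with a two-finger parallel gripper is mounted at the origin on the work surface; the furniture and walls round the work are solid. World frame = base frame: x ahead of the robot, y to its left, z up, the work surface at z = 0. Lengths are in mm, angles in rad, forces in N, time in s.
With the tool pointing down it reaches from about 400 to 875 mm from the base axis. Payload 19.3 kg.
Tool frame: the origin (TCP) lies at the very end of the fingers, on their centre line; the grasp point (between the pads) lies 19 mm behind it (grip_point_offset is the z of the grasp point in the tool frame, in mm); z points along the fingers, x is the direction in which the jaws open and shut, and the axes are right-handed (so a half turn about z gives the same grasp; the last joint's range is limited). The gripper opens to 85 mm and grips with 20 to 120 N. Pads are 22 mm wide; open, the fingers measure 114 mm over their backs; the gripper's body (76 mm by 85 mm) begins 54 mm behind the grasp point. The pads swing forward as they close: fully open they stand 13 mm farther back than shut.
Start: joints at [-1.244, 0.521, -0.036, 1.599, 0.021, 1.021, -0.113], TCP at [241.56, 576.422, 203.791] pointing down, gripper open.
Joint ranges: [-2.91, 2.91], [-0.3, 2.13], [-1.5, 1.42], [0.17, 2.43], [-1.26, 4.41], [0.16, 1.93], [-2.52, 2.52]. Speed limits (rad/s): [1.89, 1.89, 2.39, 2.39, 3.01, 3.01, 3.01].

### API

Orientations are given as a 3x3 rotation matrix whose columns are the frame's x, y, z axes.
In Python, from workcell import movep, movel, goto_joints, open_gripper, clamp, wait, inverse_kinematics, read_state, camera, PlanningError, finish_job, grip_point_offset gives the robot as it stands. Calls block until the motion is done:
- movep(position, orientation): joint-space move of the TCP to a pose.
- movel(position, frame=None, max_speed=150, guard=None): straight line of the TCP; frame=None keeps the orientation; max_speed is the mean speed in mm/s. With guard (N) it stops when the force on the tool has changed by that much, and returns True; else False.
- goto_joints(angles): joint-space move.
- open_gripper() and clamp(): open the fingers fully, or close them until they stop; the grip force is fixed at half the most.
- wait(seconds).
- inverse_kinematics(position, orientation): joint angles nearest the present ones, or None.
- read_state(): the state.
- camera(name): name is "scene" or "top" or "wrist"; returns a dict with "image" (400x640x3 uint8, blue, green, red), "range_z" (400x640 float32, mm along the optical axis (not along the pixel's ray), 0 where there is no reading), "fx", "fy", "cx", "cy" (pixels), "dist_coeffs" ([k1, k2, p1, p2, k3] as OpenCV has them; the pictures are not rectified), "cam_to_world" (4x4, takes a point from camera to world coordinates). Camera axes: x right, y up, looking along -z (the intrinsics and any distortion apply to the point x, -y, -z); pixel columns grow to the right and rows downward; lengths in mm; the calibration is good to about 2 mm. A picture is of the moment at which its call begins.
A pose or a line that the arm cannot do raises PlanningError and nothing moves.
- finish_job(): hands the job in, once; it reports no verdict.
The state is a dict: "time": time; "qpos": joint angles; "qvel": joint speeds; "joint_efforts": joint torques, N m; "eef_pos": TCP position; "tool_rot": TCP orientation; "ft_force": force on the tool from outside, world axes, zero at the start; "torque": the same for the moment, N m; "finger_gap": finger opening in mm.
Only numpy, scipy, OpenCV 4.12 (cv2) and the standard library are available. Lean on these libraries where they do the work, as an engineer would, in place of code of your own. Each camera call takes 0.05 s, during which the arm holds its last target.

## Working session

There is one attempt and no reset: what is moved stays moved. The work goes in short steps, each a Python script; the robot and the scene stay as the last script left them, time stands still between calls to the robot, and variables do not carry over. Pictures are saved under pics/ and viewed, and the job is handed in when it is done.

```bash
mkdir -p pics; ls
python3 - <<'E'
from workcell import *
import cv2,numpy as np
for n in ["scene","top","wrist"]:
    c=camera(n); cv2.imwrite(f"pics/{n}0.png",c["image"]); np.savez(f"{n}0.npz",**c)
    print(n,c["fx"],c["cx"],c["cy"],c["dist_coeffs"],np.round(c["cam_to_world"],3).tolist())
s=read_state();print(s["time"],s["finger_gap"],s["tool_rot"])
E
```

```text
pics
scene 382.0872481624184 317.40084240467627 202.22175228580613 [0.02982032 0.         0.         0.         0.        ] [[0.75, 0.315, -0.581, -135.544], [-0.661, 0.353, -0.662, -658.128], [-0.004, 0.881, 0.473, 539.111], [0.0, 0.0, 0.0, 1.0]]
top 514.8669015147148 310.76711399134246 196.74151537775543 [-0.02740093  0.          0.          0.          0.        ] [[0.009, 0.998, -0.064, 315.732], [-1.0, 0.01, 0.026, -37.453], [0.027, 0.063, 0.998, 1346.341], [0.0, 0.0, 0.0, 1.0]]
wrist 312.55125701890967 322.50498047226677 194.60168048708795 [0.01144949 0.         0.         0.         0.        ] [[0.386, -0.877, -0.287, 168.724], [0.923, 0.366, 0.122, 606.913], [-0.002, -0.312, 0.95, 373.485], [0.0, 0.0, 0.0, 1.0]]
0.15 85.13085282827481 [[ 3.86462907e-01  9.22304905e-01 -2.90479950e-04]
 [ 9.22304561e-01 -3.86463014e-01 -7.97533492e-04]
 [-8.47828809e-04  4.03061288e-05 -9.99999640e-01]]
```

View pics/scene0.png

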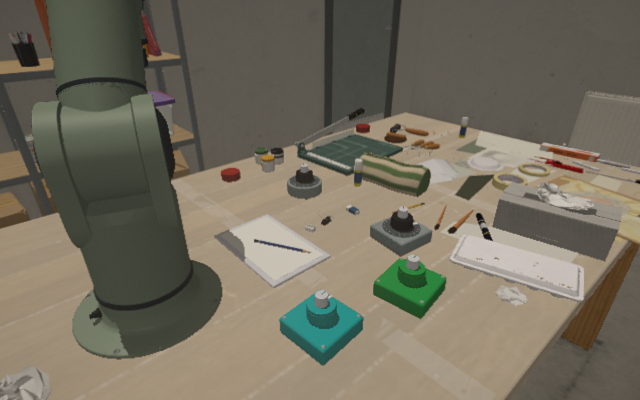

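View pics/top0.png

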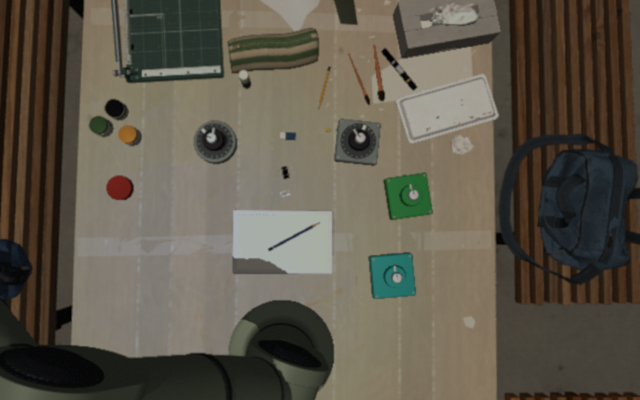

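View pics/wrist0.png

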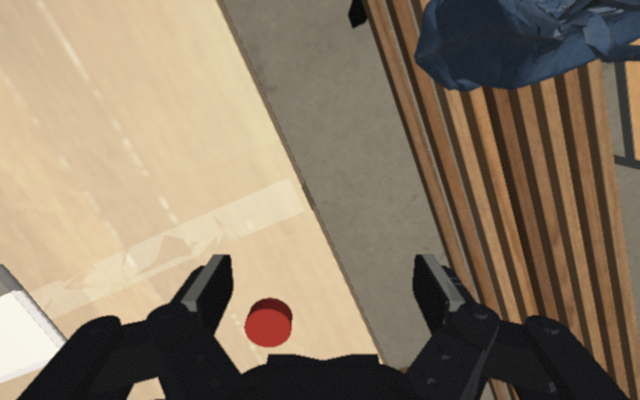

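The top view shows four look-alikes: the grey square box at (357,141), the round box at (215,142), the green one at (408,196) and the turquoise one at (393,275). The grey square box fits the description. I'll check it in a close crop and measure it.

```bash
cat > h.py <<'E'
import cv2,numpy as np
def ray(c,uv):
    uv=np.asarray(uv,float).reshape(-1,1,2)
    K=np.array([[float(c["fx"]),0,float(c["cx"])],[0,float(c["fy"]),float(c["cy"])],[0,0,1]])
    p=cv2.undistortPoints(uv,K,np.asarray(c["dist_coeffs"],float)).reshape(-1,2)
    d=np.c_[p[:,0],-p[:,1],-np.ones(len(p))]
    T=np.asarray(c["cam_to_world"]); return T[:3,3],d@T[:3,:3].T
def onplane(c,uv,z):
    o,d=ray(c,uv); return o+d*((z-o[2])/d[:,2])[:,None]
def project(c,P):
    T=np.asarray(c["cam_to_world"]); P=(np.atleast_2d(P)-T[:3,3])@T[:3,:3]
    K=np.array([[float(c["fx"]),0,float(c["cx"])],[0,float(c["fy"]),float(c["cy"])],[0,0,1]])
    return cv2.projectPoints(P*[1,-1,-1],np.zeros(3),np.zeros(3),K,np.asarray(c["dist_coeffs"],float))[0].reshape(-1,2)
E
python3 - <<'E'
from h import *
c=np.load("top0.npz"); im=c["image"]
cv2.imwrite("pics/crop0.png",cv2.resize(im[105:180,315:400],None,fx=7,fy=7,interpolation=cv2.INTER_CUBIC))
print(onplane(c,[[357,143]],40), onplane(c,[[360,139]],71))
c=np.load("scene0.npz"); cv2.imwrite("pics/crop1.png",cv2.resize(c["image"][195:260,360:440],None,fx=7,fy=7,interpolation=cv2.INTER_CUBIC))
E
```

```text
[[ 538.42198434 -189.09153025   40.        ]] [[ 543.36868056 -193.01910705   71.        ]]
```

View pics/crop0.png

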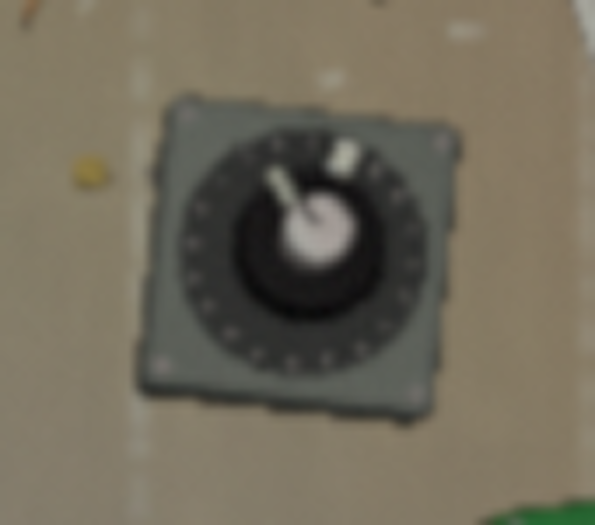

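View pics/crop1.png

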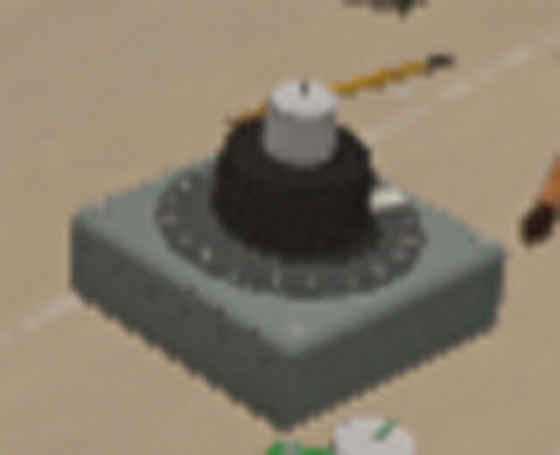

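The crop confirms the choice. It is the grey square box with a black ring, its white line pointing up and left, and the white mark up and right, about 50° clockwise of the line. Next I'll check IK and hover with the wrist camera for an accurate measurement.

```bash
cat >> h.py <<'E'
def R(psi):
    c,s=np.cos(psi),np.sin(psi); return np.array([[c,s,0],[s,-c,0],[0,0,-1.]])
E
python3 - <<'E'
from h import *
from workcell import *
for z in (46,220):
  for d in range(-180,180,20):
    q=inverse_kinematics([540,-191,z],R(np.radians(d)))
    print(z,d,None if q is None else np.round(q,2))
print(grip_point_offset)
E
```

```text
46 -180 [-0.45  1.12  1.22  1.89 -1.21  1.12 -1.87]
46 -160 [-0.45  1.12  1.22  1.89 -1.21  1.12 -1.52]
46 -140 [-0.38  0.96  1.01  1.89 -1.03  0.93 -1.3 ]
46 -120 [-0.28  0.83  0.8   1.89 -0.84  0.8  -1.11]
46 -100 [-0.16  0.75  0.58  1.88 -0.62  0.7  -0.96]
46 -80 [-0.13  0.73  0.54  1.88 -0.57  0.69 -0.65]
46 -60 [-0.1   0.72  0.5   1.88 -0.53  0.68 -0.34]
46 -40 [-0.08  0.71  0.45  1.88 -0.48  0.67 -0.03]
46 -20 [-0.04  0.7   0.41  1.87 -0.43  0.66  0.27]
46 0 [-0.01  0.69  0.36  1.87 -0.38  0.65  0.57]
46 20 [ 0.02  0.68  0.31  1.87 -0.33  0.64  0.88]
46 40 [ 0.04  0.68  0.28  1.87 -0.29  0.64  1.2 ]
46 60 [ 0.08  0.67  0.23  1.87 -0.24  0.63  1.5 ]
46 80 [ 0.14  0.66  0.14  1.86 -0.14  0.63  1.76]
46 100 [ 0.2   0.65  0.05  1.86 -0.05  0.63  2.03]
46 120 [ 0.26  0.65 -0.04  1.86  0.04  0.63  2.3 ]
46 140 [ 0.82  0.81 -0.87  1.83  0.79  0.89  2.02]
46 160 [-0.45  1.12  1.22  1.89 -1.21  1.12 -2.22]
220 -180 [-0.49  0.76  1.23  1.76 -0.77  1.2  -2.18]
220 -160 [-0.49  0.76  1.23  1.76 -0.77  1.2  -1.83]
220 -140 [-0.49  0.76  1.23  1.76 -0.77  1.2  -1.48]
220 -120 [-0.42  0.63  1.02  1.76 -0.6   1.1  -1.29]
220 -100 [-0.47  0.71  1.15  1.76 -0.71  1.16 -0.84]
220 -80 [-0.41  0.63  1.01  1.76 -0.6   1.1  -0.6 ]
220 -60 [-0.38  0.6   0.94  1.75 -0.54  1.07 -0.3 ]
220 -40 [-0.35  0.57  0.88  1.75 -0.5   1.06  0.01]
220 -20 [-0.31  0.55  0.82  1.75 -0.45  1.04  0.31]
220 0 [-0.31  0.55  0.81  1.75 -0.45  1.04  0.66]
220 20 [-0.29  0.53  0.77  1.75 -0.42  1.03  0.98]
220 40 [-0.26  0.51  0.72  1.75 -0.39  1.02  1.3 ]
220 60 [-0.23  0.5   0.67  1.75 -0.36  1.02  1.62]
220 80 [-0.15  0.47  0.54  1.74 -0.28  1.    1.9 ]
220 100 [-0.09  0.46  0.46  1.74 -0.23  1.    2.2 ]
220 120 [-0.05  0.45  0.4   1.74 -0.2   1.    2.52]
220 140 [ 1.04  0.73 -1.27  1.68  0.72  1.29  2.06]
220 160 [ 1.04  0.73 -1.27  1.68  0.72  1.29  2.41]
-18.700000000000003
```

Run:
```python
from h import *
from workcell import *
movep([540,-191,230],R(np.radians(70)))
wait(0.2)
for n in ["wrist","top"]:
    c=camera(n); cv2.imwrite(f"pics/{n}1.png",c["image"]); np.savez(f"{n}1.npz",**c)
s=read_state();print(s["time"],s["eef_pos"],np.round(s["qpos"],2))
```

```text
3.35 [ 540.04441478 -190.83389492  229.98587332] [-0.2   0.48  0.62  1.73 -0.32  1.03  1.76]
```

View pics/wrist1.png

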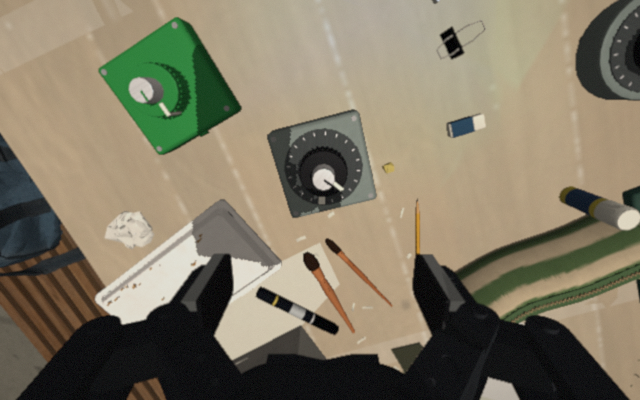

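Run:
```python
from h import *
c=np.load("wrist1.npz"); im=c["image"]
cv2.imwrite("pics/crop2.png",cv2.resize(im[100:225,258:388],None,fx=5,fy=4.8 and 5,interpolation=cv2.INTER_CUBIC)[:600])
c=np.load("top1.npz"); im=c["image"]
cv2.imwrite("pics/crop3.png",cv2.resize(im[105:180,315:400],None,fx=7,fy=7,interpolation=cv2.INTER_CUBIC))
```

```text
(no output)
```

View pics/crop2.png

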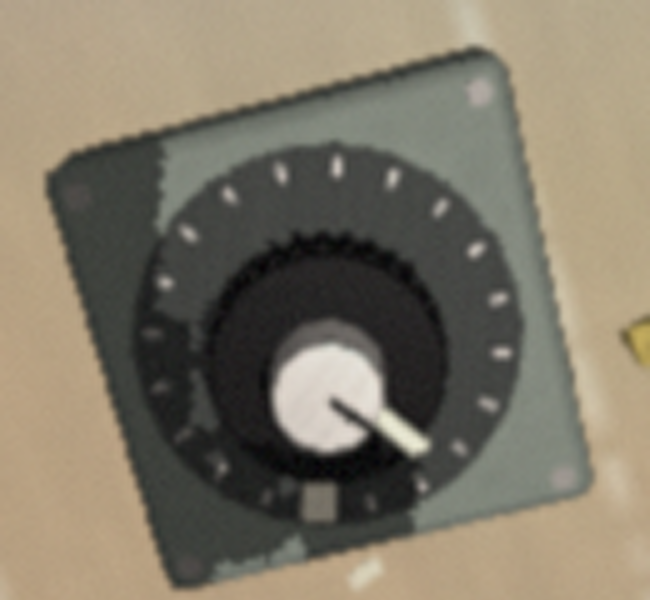

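Run:
```python
from h import *
c=np.load("wrist1.npz")
def px(p): return np.array(p)/5.-.4+[258,100]
S=onplane(c,px([[78,195],[480,93],[565,477],[188,568]]),40); ctr=S.mean(0)
print("screws",S.round(1).tolist(),ctr.round(1),[round(float(np.linalg.norm(S[i]-S[i-1])),1) for i in range(4)])
K=onplane(c,px([[328,398]]),91.5)[0]; print("knob",K.round(1))
# ring outline & disc by ellipse from visible ticks/edges
ringL=onplane(c,px([[207,372]]),66)[0]; 
L=onplane(c,px([[422,447],[382,417]]),71); M=onplane(c,px([[320,503]]),44.5)[0]
KL=onplane(c,px([[332,402]]),91.5)[0]
g=lambda v:np.degrees(np.arctan2(v[1],v[0]))
for name,a in (("screw",ctr),("knob",K)):
  print(name,"line",g(L[0]-a),np.linalg.norm((L[0]-a)[:2]),g(L[1]-a),"own",g(L[0]-L[1]),"mark",g(M-a),np.linalg.norm((M-a)[:2]))
t=np.load("top1.npz")
tp=lambda p:np.array(p)/7.-.43+[315,105]
# old top crop
t=np.load("top0.npz")
S=onplane(t,tp([[190,117],[440,145],[413,395],[162,363]]),40);print("top screws",S.mean(0))
a=S.mean(0); L=onplane(t,tp([[270,172]]),71)[0];M=onplane(t,tp([[343,158]]),44.5)[0];K=onplane(t,tp([[320,228]]),91.5)[0]
print("knob",K,"line",g(L-a),np.linalg.norm((L-a)[:2]),g(L-K),"mark",g(M-a),np.linalg.norm((M-a)[:2]))
```

```text
screws [[494.4, -234.3, 40.0], [504.1, -140.7, 40.0], [597.4, -149.6, 40.0], [588.3, -244.3, 40.0]] [ 546.1 -192.2   40. ] [94.5, 94.1, 93.7, 95.1]
knob [ 545.8 -192.1   91.5]
screw line 31.47651896465222 26.5531630667578 30.82595243190536 own 32.36296694637609 mark -22.642234092239327 38.90986945221178
knob line 31.05165552671962 26.711082959991476 30.099293543352275 own 32.36296694637609 mark -22.62574881441087 39.16247994686501
top screws [ 543.75428139 -190.69850574   40.        ]
knob [ 544.35386562 -191.21397245   91.5       ] line 31.61272882246063 28.625480777333998 33.13284946761179 mark -22.64673955386051 38.14124403429301
```

View pics/crop3.png

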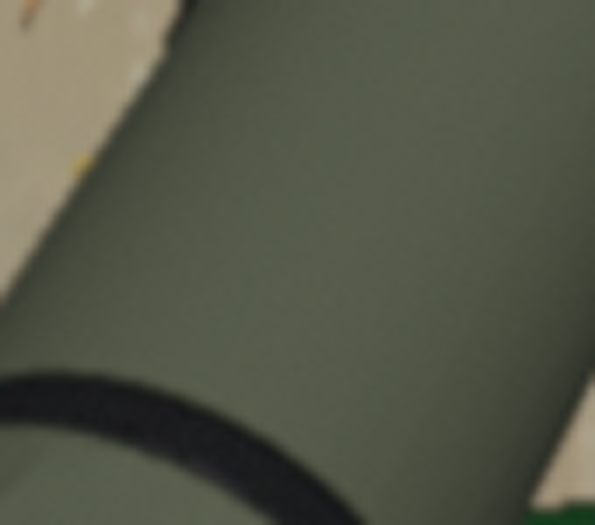

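Both views agree. The axis is near (545.5,-191.8), the line points at 31.3° and the mark at -22.6°, so the turn is about 54° clockwise. The measured radii (26.6 and 39 mm) and screw spacing (about 94 mm) are plausible. I'll descend and clamp with the jaws at 91°.

Run:
```python
from h import *
from workcell import *
C=[545.3,-191.8]
a=np.radians(91)
movep(C+[150],R(a))
print("hit",movel(C+[46],max_speed=60,guard=12))
s=read_state();print(s["time"],s["eef_pos"],s["ft_force"],np.round(s["qpos"],2))
clamp()
s=read_state();print(s["time"],s["eef_pos"],s["ft_force"],s["torque"],s["finger_gap"])
c=camera("wrist"); cv2.imwrite("pics/wrist2.png",c["image"])
c=camera("scene"); cv2.imwrite("pics/scene2.png",cv2.resize(c["image"][140:290,330:490],None,fx=4,fy=4))
```

```text
hit False
5.6833 [ 545.43097548 -191.84064711   46.24834447] [0.07356031 0.37680372 0.12448362] [-0.03  0.7   0.39  1.86 -0.41  0.66  2.19]
6.2917 [ 545.3634169  -191.77707217   46.30402658] [-1.9073126   1.43027449  7.48703309] [ 0.24829673  0.45136023 -0.02478196] 21.720538811795734
```

View pics/wrist2.png

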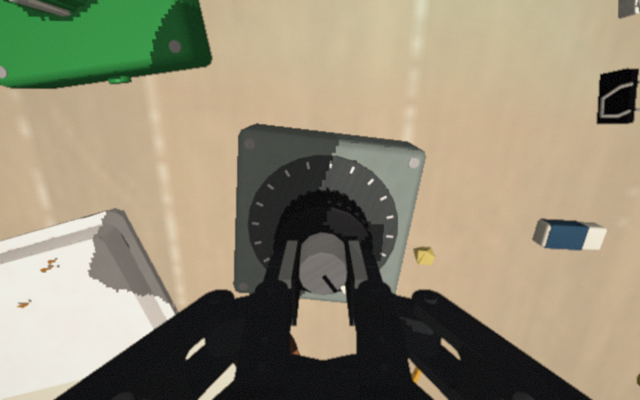

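View pics/scene2.png

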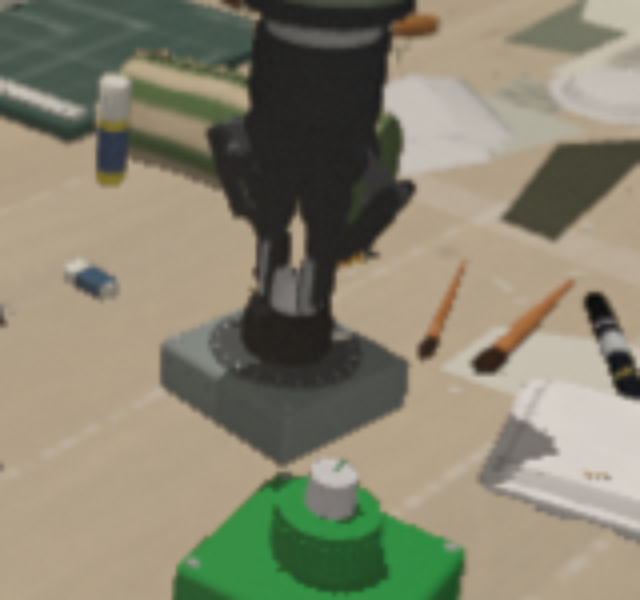

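The gap closed to 21.7 mm, so the pads are on the small knob and sit higher than the TCP value suggests. The knob line still runs along the ring line, so it hasn't turned. I'll measure the real fingertip height from the range image before opening.

```bash
cat >> h.py <<'E'
def cloud(c):
    h,w=c["range_z"].shape; v,u=np.mgrid[0:h,0:w]
    o,d=ray(c,np.c_[u.ravel(),v.ravel()]); P=o+d*c["range_z"].reshape(-1,1)
    return P.reshape(h,w,3),c["range_z"]>0
E
python3 - <<'E'
from h import *
from workcell import *
for n in ("wrist","scene"):
    c=camera(n); np.savez(n+"3.npz",**c)
    P,ok=cloud(c)
    C=np.array([545.5,-191.8]); a=np.radians(91); x=np.array([np.cos(a),np.sin(a)]); y=np.array([-np.sin(a),np.cos(a)])
    q=P[...,:2]-C; lx=q@x; ly=q@y; r=np.hypot(lx,ly)
    print(n)
    for lo in range(40,135,5):
        m=ok&(P[...,2]>lo)&(P[...,2]<=lo+5)&(r<60)
        if m.any(): print(lo,m.sum(),"lx",np.percentile(lx[m],[1,25,50,75,99]).round(0),"ly",np.percentile(ly[m],[1,50,99]).round(0))
    m=ok&(r<60)
    vis=cv2.resize(c["image"][150:330,220:440] if n=="wrist" else c["image"][180:260,360:440],None,fx=3.5 if n=="wrist" else 7,fy=3.3 if n=="wrist" else 7,interpolation=cv2.INTER_CUBIC)
    cv2.imwrite(f"pics/{n}3.png",vis)
E
```

```text
wrist
40 11158 lx [-51. -32.  -2.  30.  50.] ly [-47.  24.  51.]
45 186 lx [-24. -11.   0.  10.  24.] ly [11. 23. 27.]
50 218 lx [-24. -11.  -1.  11.  24.] ly [11. 23. 27.]
55 248 lx [-25. -11.   1.  11.  25.] ly [ 6. 23. 27.]
60 371 lx [-27. -14.  -1.  13.  26.] ly [ 1. 22. 27.]
65 493 lx [-26. -13.   0.  12.  26.] ly [ 0. 21. 26.]
70 2551 lx [-24. -11.  -1.  10.  24.] ly [-22.  14.  25.]
75 287 lx [-17.  -8.  -0.   7.  17.] ly [ 5. 10. 12.]
80 492 lx [-23. -11.   0.  10.  23.] ly [ 5. 10. 12.]
85 609 lx [-24. -11.  -1.  10.  23.] ly [-10.   9.  11.]
90 2040 lx [-23.  -6.  -0.   5.  23.] ly [-10.   2.  11.]
95 451 lx [-24. -16.  10.  15.  24.] ly [-8.  7. 11.]
100 477 lx [-24. -16. -11.  15.  24.] ly [-11.   7.  11.]
105 352 lx [-23. -13.  10.  12.  23.] ly [-11.  10.  11.]
110 791 lx [-22. -13.  10.  12.  22.] ly [-11.   5.  12.]
115 905 lx [-37. -21. -13.  20.  37.] ly [-7. 11. 13.]
120 1534 lx [-43. -25. -13.  24.  42.] ly [-8. 11. 13.]
125 3702 lx [-45. -32.  12.  31.  44.] ly [-12.   7.  13.]
130 3893 lx [-47. -36.  11.  35.  47.] ly [-12.   2.  12.]
scene
40 426 lx [-50. -33. 
[... 323 characters left out ...]
. -18.  -8.   5.  22.] ly [-16.  11.  26.]
75 26 lx [-21. -16.  -6.   4.  17.] ly [-5. 10. 12.]
80 32 lx [-25. -13.  -3.  10.  24.] ly [-2. 10. 13.]
85 39 lx [-25. -21.  -8.   4.  23.] ly [-7.  9. 12.]
90 57 lx [-25. -13.   1.  10.  20.] ly [-10.   6.  13.]
95 35 lx [-25. -20.   9.  11.  22.] ly [-10.   6.  12.]
100 32 lx [-26. -21.  -2.  11.  23.] ly [-9.  6. 12.]
105 31 lx [-26. -19. -12.  11.  24.] ly [-6.  7. 12.]
110 28 lx [-26. -16.  11.  13.  19.] ly [-8.  7. 13.]
115 34 lx [-30. -22.  12.  18.  38.] ly [-9.  9. 14.]
120 66 lx [-43. -26.  12.  17.  39.] ly [-11.   9.  13.]
125 81 lx [-45. -25. -16.  19.  43.] ly [-13.   9.  15.]
130 65 lx [-48. -24.  11.  35.  47.] ly [-11.  10.  13.]
```

View pics/wrist3.png

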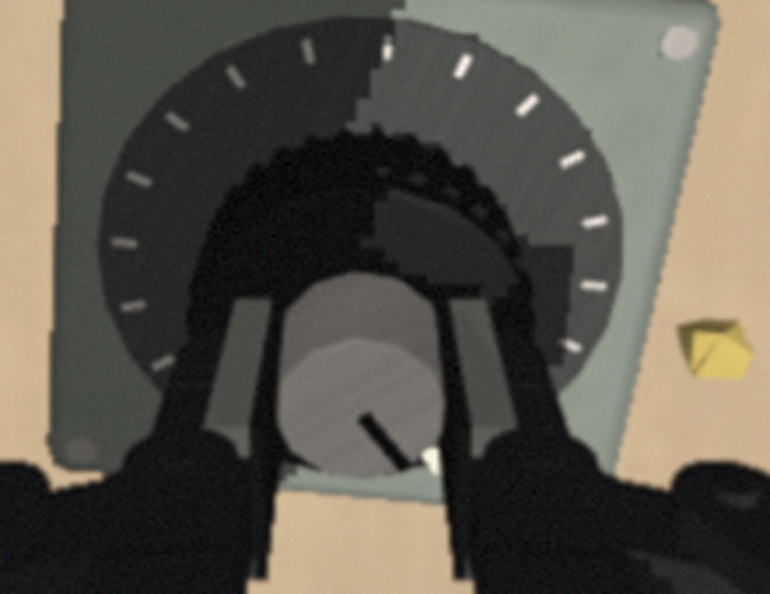

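View pics/scene3.png

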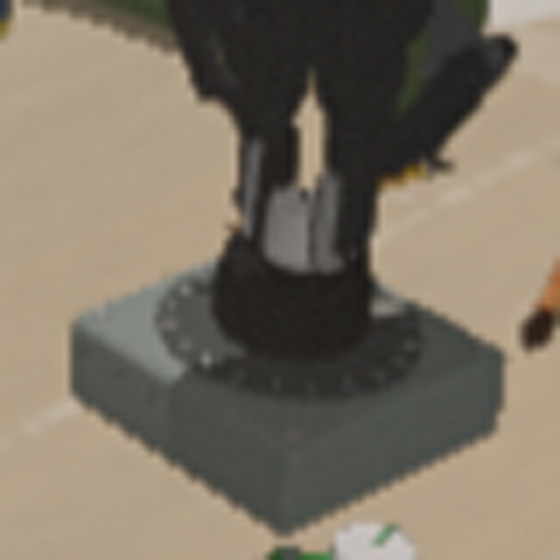

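Run:
```python
from h import *
from workcell import *
open_gripper()
s=read_state();print(s["time"],s["eef_pos"],s["ft_force"],s["finger_gap"])
for n in ("wrist","scene"):
    c=camera(n); np.savez(n+"4.npz",**c)
    P,ok=cloud(c)
    C=np.array([545.5,-191.8]); a=np.radians(91); x=np.array([np.cos(a),np.sin(a)]); y=np.array([-np.sin(a),np.cos(a)])
    q=P[...,:2]-C; lx=q@x; ly=q@y
    print(n)
    m=ok&(abs(lx)>30)&(abs(lx)<66)&(abs(ly)<14)&(P[...,2]>47)
    for sg in (-1,1):
      k=m&(lx*sg>0); print(k.sum(),np.percentile(P[...,2][k],[0,.5,1,2,5,10]).round(1), np.percentile(lx[k&(P[...,2]<90)],[1,50,99]).round(1) if (k&(P[...,2]<90)).any() else None)
    vis=cv2.resize(c["image"][150:330,220:440] if n=="wrist" else c["image"][180:260,360:440],None,fx=3.3 if n=="wrist" else 7,fy=3.3 if n=="wrist" else 7,interpolation=cv2.INTER_CUBIC)
    cv2.imwrite(f"pics/{n}4.png",vis)
```

```text
7.1333 [ 545.27478452 -191.7948523    45.97485828] [-0.42842617  0.57346617 -0.44901118] 85.11875046182953
wrist
10654 [ 85.8  89.1  90.8  93.1  98.5 105.9] [-43.5 -43.1 -42.8]
10971 [ 85.8  89.   90.8  93.2  98.6 106.3] [41.9 42.3 43.8]
scene
1208 [ 86.   91.4  94.5  98.7 107.6 125. ] [-49.4 -48.7 -45. ]
423 [ 86.9  88.4  88.9  90.4  95.3 102.6] [42.4 43.1 45.7]
```

View pics/wrist4.png

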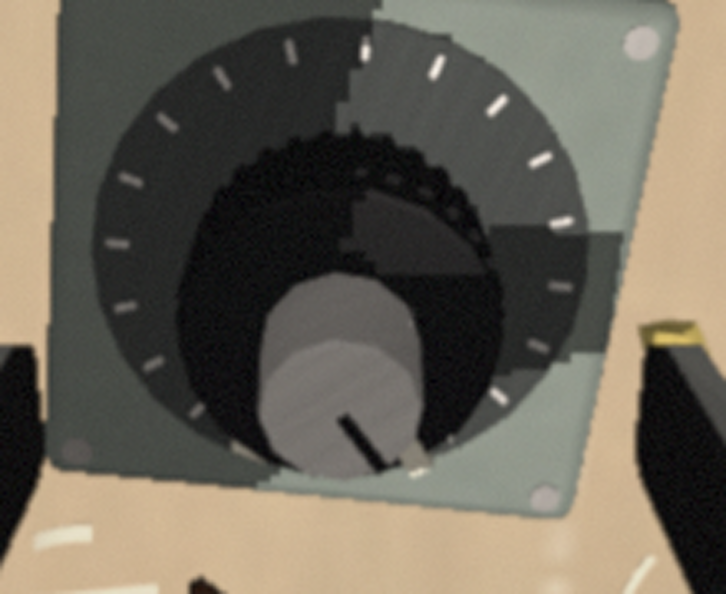

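View pics/scene4.png

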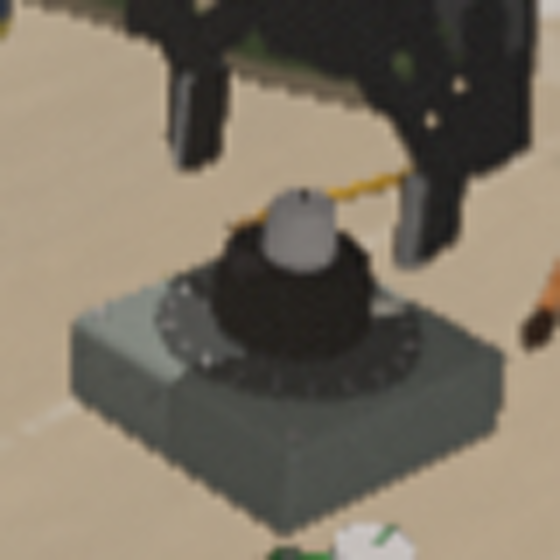

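With the gripper open, the tips measure z≈86 while the TCP reads 46, so they sit about 40 mm behind the reported TCP. I'll check the clearance between the gripper body and the knob top, and check that the knob angle is unchanged.

Run:
```python
from h import *
C=np.array([545.5,-191.8]); a=np.radians(91); x=np.array([np.cos(a),np.sin(a)]); y=np.array([-np.sin(a),np.cos(a)])
for f in ("wrist4","scene4","scene3","wrist3"):
    c=np.load(f+".npz"); P,ok=cloud(c); q=P[...,:2]-C; lx=q@x; ly=q@y
    for w in (8,16,25):
        m=ok&(abs(lx)<w)&(abs(ly)<45)&(P[...,2]>100); 
        print(f,w,m.sum(),np.percentile(P[...,2][m],[0,1,5,20]).round(1) if m.any() else None)
c=np.load("scene3.npz"); print("fork apex z:",[(z,project(c,[545.5,-191.8,z]).round(0).tolist()) for z in (90,110,120,130,140,150)])
g=lambda v:np.degrees(np.arctan2(v[1],v[0]))
# knob line: dark pixels on bright knob-top, PCA in world plane z=91.5
for f in ("wrist1","wrist4"):
    c=np.load(f+".npz"); im=cv2.cvtColor(c["image"],cv2.COLOR_BGR2GRAY)
    big=cv2.resize(im,None,fx=4,fy=4,interpolation=cv2.INTER_CUBIC)
    ctr=np.array([545.6,-192.0,91.5]); 
    poly=project(c,[ctr+[r*np.cos(t),r*np.sin(t),0] for r in (11.,) for t in np.linspace(0,6.28,40)])
    msk=np.zeros_like(big); cv2.fillPoly(msk,[np.int32(poly*4+1.5)],255)
    v=big[msk>0]; th=(np.percentile(v,60)+v.min())/2; yy,xx=np.where((msk>0)&(big<th))
    W=onplane(c,np.c_[(xx-1.5)/4,(yy-1.5)/4],91.5)[:,:2]; d=W-W.mean(0); u=np.linalg.svd(d,full_matrices=False)[2][0]
    if u@(W.mean(0)-ctr[:2])<0:u=-u
    print(f,len(W),"th",th,v.min(),"mean rel",(W.mean(0)-ctr[:2]).round(1),"pca",g(u).round(1))
```

```text
wrist4 8 2689 [145.5 146.9 148.  151.1]
wrist4 16 5728 [145.  146.4 147.5 150.8]
wrist4 25 8669 [145.  146.6 148.1 152.3]
scene4 8 380 [146.8 149.3 155.8 181. ]
scene4 16 898 [145.2 148.1 156.8 185.3]
scene4 25 1512 [145.2 150.  160.  189.5]
scene3 8 399 [146.4 149.3 157.4 184.9]
scene3 16 1032 [100.  104.4 116.6 162.3]
scene3 25 1844 [100.  103.7 116.7 154.7]
wrist3 8 2704 [146.3 147.1 148.3 151.4]
wrist3 16 10179 [100.  102.1 109.7 130.1]
wrist3 25 15907 [100.  101.7 109.6 126.5]
fork apex z: [(90, [[403.0, 209.0]]), (110, [[404.0, 202.0]]), (120, [[404.0, 198.0]]), (130, [[404.0, 194.0]]), (140, [[405.0, 190.0]]), (150, [[405.0, 186.0]])]
wrist1 334 th 133.5 55 mean rel [4.7 2.6] pca 35.3
wrist4 1215 th 61.0 6 mean rel [5.1 3.1] pca 35.4
```

The knob is unmoved (35.3° before, 35.4° now). The body sits 26 mm above where it should be and so do the tips, so the whole gripper is consistently 26.5 mm higher than reported. I'll command z=19.5, which puts the true shut-tip height at 46, and clamp again.

Run:
```python
from h import *
from workcell import *
C=[545.4,-191.9]
print("hit",movel(C+[19.5],max_speed=40,guard=8))
s=read_state();print(s["time"],s["eef_pos"],s["ft_force"])
clamp()
s=read_state();print(s["time"],s["eef_pos"],s["ft_force"],s["torque"],s["finger_gap"],np.round(s["qpos"],2))
c=camera("wrist"); np.savez("wrist5.npz",**c); cv2.imwrite("pics/wrist5.png",cv2.resize(c["image"][150:330,220:440],None,fx=3.3,fy=3.3))
c=camera("scene"); cv2.imwrite("pics/scene5.png",cv2.resize(c["image"][180:260,360:440],None,fx=7,fy=7,interpolation=cv2.INTER_CUBIC))
```

```text
hit False
8.05 [ 545.49270229 -192.00100568   19.6363447 ] [0.11972367 0.45927373 0.32170391]
8.4917 [ 545.57688954 -191.7356794    20.14187487] [-3.46031311  2.95277402 12.88490312] [0.58161684 0.63878479 0.01428911] 49.805016226569144 [-0.02  0.74  0.36  1.87 -0.43  0.61  2.21]
```

View pics/wrist5.png

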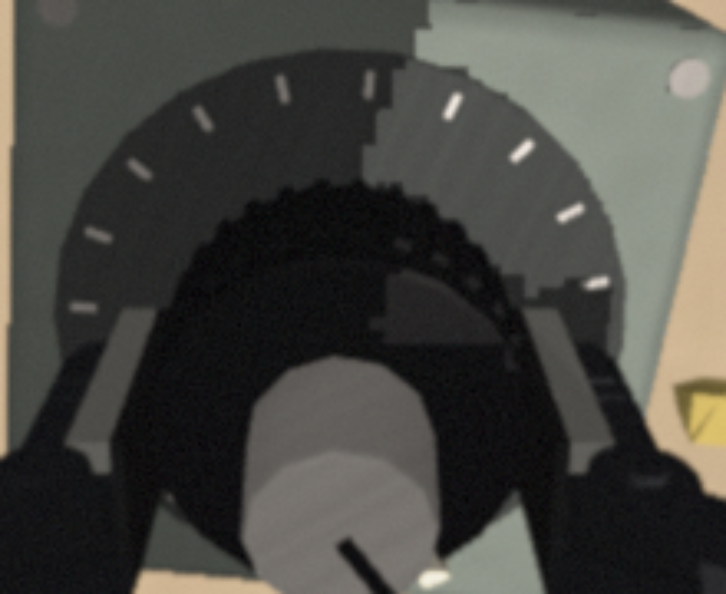

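View pics/scene5.png

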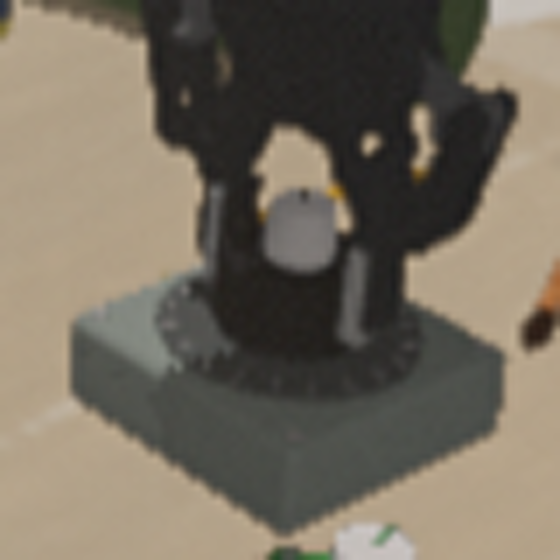

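The ring is now gripped: the gap is 49.8, with the same bias of about -2.5 as on the knob, and the pads are on the ring sides clear of the knob. I'll turn in small steps.

Run:
```python
from h import *
from workcell import *
C=[545.5,-191.85]
for d in (85,79,73):
    movel(C+[20],frame=R(np.radians(d)))
    s=read_state();print(d,round(s["time"],2),s["eef_pos"].round(1) if hasattr(s["eef_pos"],'round') else s["eef_pos"],np.round(s["ft_force"],1),np.round(s["torque"],2),round(s["finger_gap"],1),np.round(np.degrees(np.arctan2(s["tool_rot"][1][0],s["tool_rot"][0][0])),1))
c=camera("scene"); cv2.imwrite("pics/scene6.png",cv2.resize(c["image"][180:260,360:440],None,fx=7,fy=7,interpolation=cv2.INTER_CUBIC))
c=camera("wrist"); cv2.imwrite("pics/wrist6.png",cv2.resize(c["image"][150:350,220:440],None,fx=3,fy=3))
```

```text
85 8.85 [ 545.6 -191.8   20.2] [-2.2 -0.2  6.2] [ 0.19  0.39 -0.01] 49.9 85.1
79 9.11 [ 545.5 -191.9   20.2] [-1.7  0.2  6.5] [ 0.21  0.41 -0.04] 49.5 79.2
73 9.37 [ 545.5 -191.9   20.2] [-3.5  0.1  6.6] [ 0.12  0.44 -0.07] 49.8 73.2
```

View pics/wrist6.png

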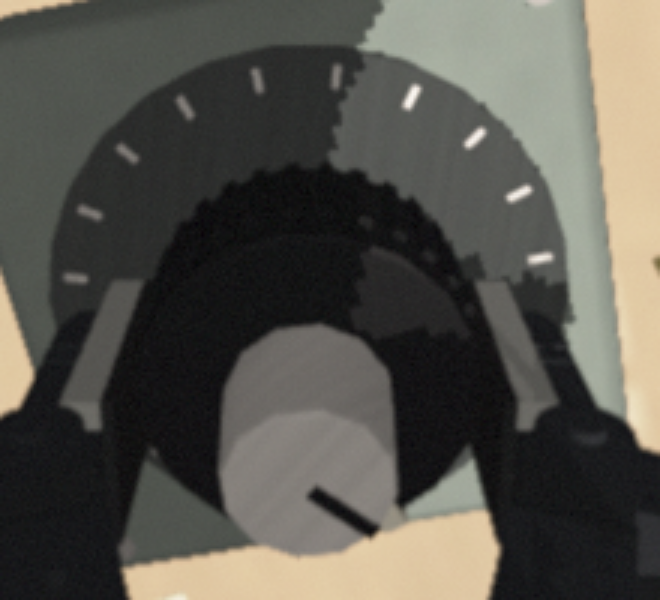

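The knob line swings about 17° in the image while the camera turned 18°, so the knob stays put in the world. Continuing to 37°.

```bash
cat >> h.py <<'E'
def knobang(c):
    im=cv2.cvtColor(c["image"],cv2.COLOR_BGR2GRAY)
    big=cv2.resize(im,None,fx=4,fy=4,interpolation=cv2.INTER_CUBIC)
    ctr=np.array([545.6,-192.0,91.5])
    poly=project(c,[ctr+[11*np.cos(t),11*np.sin(t),0] for t in np.linspace(0,6.28,40)])
    msk=np.zeros_like(big); cv2.fillPoly(msk,[np.int32(poly*4+1.5)],255)
    v=big[msk>0]; th=(np.percentile(v,60)+float(v.min()))/2; yy,xx=np.where((msk>0)&(big<th))
    W=onplane(c,np.c_[(xx-1.5)/4,(yy-1.5)/4],91.5)[:,:2]; d=W-W.mean(0); u=np.linalg.svd(d,full_matrices=False)[2][0]
    if u@(W.mean(0)-ctr[:2])<0:u=-u
    return float(np.degrees(np.arctan2(u[1],u[0])))
E
python3 - <<'E'
from h import *
from workcell import *
C=[545.5,-191.85]
k=knobang(camera("wrist")); print(k)
for d in (67,61,55,49,43,37):
    if abs(k-35.3)>7: print("STOP"); break
    movel(C+[20],frame=R(np.radians(d)))
    s=read_state(); k=knobang(camera("wrist"))
    print(d,round(s["time"],2),np.round(s["ft_force"],1),np.round(s["torque"],2),round(s["finger_gap"],1),np.round(np.degrees(np.arctan2(s["tool_rot"][1][0],s["tool_rot"][0][0])),1),"knob",round(k,1))
E
```

```text
36.119276895230975
67 9.78 [-1.9  0.4  7.5] [ 0.1   0.45 -0.09] 49.7 67.2 knob 38.2
61 10.08 [-2.1 -0.9  8.6] [ 0.09  0.49 -0.07] 49.7 61.2 knob 38.2
55 10.39 [-2.7 -0.7  8.3] [-0.05  0.5  -0.02] 49.9 55.2 knob 40.4
49 10.7 [-3.1 -0.1  8.1] [ 0.02  0.61 -0.12] 49.9 49.2 knob 36.4
43 11.01 [-3.6 -0.7  8.8] [-0.15  0.62 -0.04] 50.0 43.2 knob 37.9
37 11.32 [-2.9 -1.2  8.8] [-0.14  0.69 -0.03] 49.9 37.1 knob 38.9
```

Release, rise straight up, and look.

Run:
```python
from h import *
from workcell import *
open_gripper()
c=camera("wrist");print("knob",knobang(c))
movel([545.5,-191.85,200],max_speed=120)
wait(.2)
for n in ("wrist","scene"):
    c=camera(n); np.savez(n+"7.npz",**c)
    if n=="wrist":
        print("knob",knobang(c)); u,v=project(c,[545.5,-192,60])[0].astype(int); print(u,v)
        cv2.imwrite("pics/wrist7.png",cv2.resize(c["image"][v-60:v+60,u-65:u+65],None,fx=5,fy=5,interpolation=cv2.INTER_CUBIC)); print("origin",u-65,v-60)
    else: cv2.imwrite("pics/scene7.png",cv2.resize(c["image"][180:260,360:440],None,fx=7,fy=7,interpolation=cv2.INTER_CUBIC))
s=read_state();print(s["time"],s["finger_gap"])
```

```text
knob 38.71917245013364
knob -119.65396172566629
322 173
origin 257 113
13.8167 85.45127389158851
```

View pics/wrist7.png

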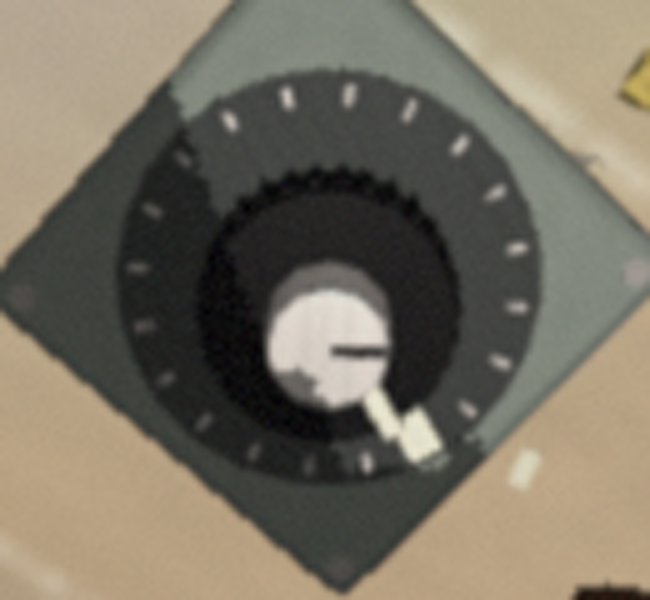

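View pics/scene7.png

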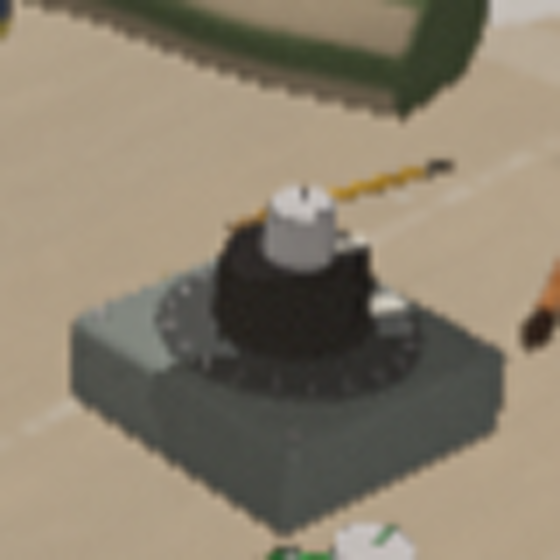

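The picture shows the white line at (383,415) aimed at the mark at (420,437), and the knob's black line running from (332,350) to (385,352). The -119.7° knob reading came from the shadow on the knob top, so I'll redo it from those pixels.

Run:
```python
from h import *
c=np.load("wrist7.npz"); px=lambda p:np.array(p)/5.-.4+[257,113]
g=lambda v:np.degrees(np.arctan2(v[1],v[0]))
K=onplane(c,px([[328,349],[334,350],[384,352]]),91.5); print("knob ctr",K[0].round(1),"line",g(K[2]-K[1]).round(1),g(K[2]-K[0]).round(1))
a=K[0]
L=onplane(c,px([[388,428],[371,400]]),71);M=onplane(c,px([[420,434]]),44.5)[0]
for a in (K[0],np.array([545.8,-192.1,0])): print("ring",g(L[0]-a).round(1),g(L[1]-a).round(1),np.linalg.norm((L[0]-a)[:2]).round(1),"own",g(L[0]-L[1]).round(1),"mark",g(M-a).round(1),np.linalg.norm((M-a)[:2]).round(1))
c=np.load("wrist1.npz"); px=lambda p:np.array(p)/5.-.4+[258,100]
K=onplane(c,px([[328,398],[332,402],[378,424]]),91.5); print("before knob",g(K[2]-K[1]).round(1),g(K[2]-K[0]).round(1))
```

```text
knob ctr [ 545.8 -192.1   91.5] line 34.7 33.9
ring -24.7 -25.5 25.5 own -22.6 mark -21.5 38.6
ring -24.7 -25.5 25.5 own -22.6 mark -21.5 38.6
before knob 43.7 41.8
```

Run:
```python
from workcell import *
finish_job(); s=read_state();print(s["time"],s["ft_force"])
```

```text
the job is handed in; nothing more can be done
the job is handed in; nothing more can be done
```

I gripped the wide ring of the grey square dimmer, turned it 54° clockwise, let go, rose straight up and handed the job in at about 14 s.

**Last checks:**
- **Ring:** its line reads about -25° and the mark -21.5°, so they agree to about 3° (limit 11°).
- **Small knob:** its line reads about 34–35°, against 35.3° at the start.
- **Gripper:** it was open and about 110 mm above the knob at hand-in.

**What went wrong or disagreed:**
- **First clamp:** it closed on the small knob, because the fingertips really sit about 26 mm higher than the reported TCP. I opened it again (knob still at 35.4°), measured the offset with the range camera, went lower and then gripped the ring.
- **Knob readings:** while I was turning the ring, the automatic readings scattered between 36° and 40°. One later reading of -120° was a shadow, and I replaced it with hand-picked pixels. Hand-picking the coarser first picture gave about 43° for the start, which disagrees with the 35.3° by 8°. I trusted the automatic fit because it repeated at 35.4°.

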